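# Clamp a herb packet in the stamping jig

### The job

Secure the paper packet for stamping: with your fingertips, push it along the wooden jig's channel until it sits fully home, flat against the stop, without lifting it. Then push the upright clamp handle over, away from the packet, past its centre until it snaps down and the clamp pad holds the packet; pick nothing up, and leave the other things round the jig where they are.

Things in the scene. Friction and masses are not known exactly. Their poses are not given: they have to be found in the camera images.
- jig: Wooden jig with a steel toggle clamp, fixed to the worktop. Origin on the worktop; x axis along the channel toward stop and clamp, z up. Plate from x -150 to +170 mm, 134 mm wide, top 15 mm above the worktop. Side rails 14 mm high on the plate, x -110 to +35 mm, leave a 96 mm wide channel centred on y = 0, open at the -x end. Clamp bracket at x 51 to 109 mm, 50 mm wide, up to 76 mm high.
- stop_face (a point): Middle of the foot of the stop's packet-side face, on the plate (jig x = +35 mm, y = 0, z = 15 mm). The stop is a wooden cross bar 22 mm high above the plate.
- bar_end (a point): Upper side of the free end of the clamp's steel bar. While open the bar stands raised between packet and handle, at jig x 10 to 70 mm, its highest point about 140 mm above the worktop; it swings down toward jig -x onto the packet as the handle goes over.
- packet: Brown paper packet tied with string, rigid, 76 mm along its x, 84 mm along its y, 34 mm high with its knot, 100 to 210 g; origin at the centre of its underside. It starts lying on the plate in the channel, 30 to 60 mm short of the stop, slightly turned; when home, its origin is at about x = -3 mm in the jig frame.
- clamp_handle (a joint): Angle of the clamp handle (rad): 0 open (handle upright, leaning 0.17 rad toward the packet), 1.6 closed (handle nearly level, pointing away from the packet). Over-centre spring: it returns to 0 if let go before about 0.8 and snaps to 1.6 by itself after that; it takes about 3 to 5 N at the tip to start, less toward the centre.
- handle_tip (a point): Free end of the clamp handle, a black rubber grip 16 mm thick. The handle is 113 mm long from its pivot (jig x = +88, y = 0, z = 70 mm; turns about the jig's y axis). The tip starts about 181 mm above the worktop at jig x = +69 mm, moves toward jig +x and down as the clamp closes, and ends about 86 mm above the worktop at jig x = +200 mm.
- clamp_pad: Sprung round rubber pad, 20 mm in diameter, under the end of the clamp bar; origin at the centre of its pressing face. With the handle closed it presses on the packet's top with about 3 N.
- weight_a: Brass weight with a knob, 25 mm wide, 34 mm high; origin under its centre. Bystander beside the jig.
- weight_b: Smaller brass weight with a knob, 20 mm wide, 27 mm high; origin under its centre. Bystander beside the jig.
- stone: Oval pale stone, 36 x 54 x 18 mm; origin under its centre. Bystander beside the jig.
- tin: Round open steel tin, 80 mm wide, 43 mm high; origin under its centre. Bystander beside the jig.
- marker: Black marker pen, 17 x 125 x 18 mm, long axis y; origin under its centre. Bystander beside the jig.

How it is judged (in metres and radians):
On the way, in this order (a step that is already met when the one before it is completed fails the run):
1. the packet lies home against the stop, the clamp still open (x of packet in the frame of jig above -0.009 m and angle between the x axis of packet and the x axis of jig, either way round below 0.08 rad and value of joint clamp_handle below 0.5 rad), for 0.2 s.
2. the handle has snapped over and the pad presses on the packet (value of joint clamp_handle above 1.5 rad and contact force between clamp_pad and packet above 1.5 N), for 0.2 s.
At the end, for the whole second after the job is handed in: The packet lies flat on the jig against the stop (within about 6 mm and 0.08 rad), the clamp handle is over in its closed position (joint above 1.5 rad) and the clamp pad presses on the packet with more than 1.5 N, everything at rest (all of step 2 and x of packet in the frame of jig above -0.009 m and angle between the x axis of packet and the x axis of jig, either way round below 0.08 rad and angle between packet's own z axis and vertical below 0.1 rad and linear speed of packet below 0.02 m/s); the robot touches nothing.
It fails at once if the packet is lifted or tipped (height (world z) of packet above 0.027 m or angle between packet's own z axis and vertical above 0.35 rad).
It fails at once if a bystander is moved by more than 25 mm (distance of any of weight_a, weight_b, stone, tin, marker from where it was at the start of the episode above 0.025 m).
It also fails if it takes over 51 s, if anything falls off the work surface, if the arm or the gripper's body presses on something with over 40 N, if the wrist force passes 120 N, or if a joint passes its speed limit or range.

### The arm

A 6-joint arm with a two-finger parallel gripper is mounted at the origin on the work surface; the furniture and walls round the work are solid. World frame = base frame: x ahead of the robot, y to its left, z up, the work surface at z = 0. Lengths are in mm, angles in degrees, forces in N, time in s.
With the tool pointing down it reaches from about 300 to 850 mm from the base axis. Payload 4.2 kg.
Tool frame: the origin (TCP) lies midway between the tips of the shut fingers; the grasp point (between the pads) lies 19 mm behind it; z points along the fingers, y is the direction in which the jaws open and shut (so a half turn about z gives the same grasp; the last joint's range is limited). The gripper opens to 91 mm and grips with 3 to 60 N. Pads are 32 mm wide; open, the fingers measure 118 mm over their backs; the gripper's body (76 mm by 178 mm) begins 60 mm behind the grasp point.
Start: joints at [-68.87, 18.312, 89.639, -0, 72.044, -1.146], TCP at [217.974, -532.1, 213.976] pointing down, gripper open.
Joint ranges: [-177.97, 177.97], [-48.28, 115.42], [12.27, 149.76], [-77.06, 257.06], [2.81, 150.46], [-146.56, 146.56]. Speed limits (degrees/s): [147.25, 147.25, 180, 180, 180, 180].

### API

Orientations are given as [roll, pitch, yaw] about the fixed x, y, z axes, in that order (R = Rz(yaw) Ry(pitch) Rx(roll)).
In Python, from workcell import env gives the robot as it stands.
- The arm moves only by the shell command python3 -m jog 'ROWS' [FORCE]. ROWS is JSON, a list of rows, each an object of numbers: "dx", "dy", "dz": the shift along the world's x, y, z in m; "wx", "wy", "wz": the turn, a rotation vector about the world's x, y, z in rad; "grip": the gripper's target within -1 to 1 (shut at 1, half-way at 0, fully open at -1). In form: [{"dx": .., "dy": .., "dz": .., "wx": .., "wy": .., "wz": .., "grip": ..}, ...]. A call has 1 to 10 rows; each row shifts and turns the commanded pose from where the row before left it; what a row does not reach is not made up. A row lasts 1/10 s, in which the tool goes at most 50 mm and 8.59 degrees, less where a joint would pass 70% of its speed; a pose out of reach is approached as far as the arm can. A call with a gripper value outside its range is refused whole. The fingers move at their own pace and stop on an object; FORCE is the grip in N (left out, the last holds). Time passes only in rows, so rows that do not move let the fingers close. It gives the time, the measured TCP pose, the force and the opening at its end, in the units of the state.
- env.state(): the state, without advancing time (a new reading comes with each control period).
- env.grab_frame(name): name is "scene" or "side" or "wrist"; returns the picture (480x640x3 uint8, red, green, blue); there is no depth.
- env.get_calibration(name): a dict with "fx", "fy", "cx", "cy" (pixels), "R" (3x3) and "t" (3): a world point X has camera coordinates R X + t. Camera axes: x right, y down, z forward; pixel columns grow to the right and rows downward; lengths in mm; the calibration is good to about 2 mm. A picture is of the moment at which its call begins: read the wrist's pose just before it. get_calibration takes no time and is no camera call; for the wrist camera it gives the pose at the moment of the call.
- env.job_done(): hands the job in, once; it reports no verdict.
The state is a dict: "time_s": time; "qpos": joint angles; "qvel": joint speeds; "effort": joint torques, N m; "ee_pos": TCP position; "ee_rot": TCP orientation; "force": force on the tool from outside, world axes, zero at the start; "torque": the same for the moment, N m; "gripper_width": finger opening in mm.
Only numpy, scipy, OpenCV 4.12 (cv2) and the standard library are available. Lean on these libraries where they do the work, as an engineer would, in place of code of your own. Each camera call takes 0.05 s, during which the arm holds its last target. There are 200 camera calls.

## Working session

There is one attempt and no reset: what is moved stays moved. The work goes in short steps, Python scripts to look and compute and a shell command to move; the robot and the scene stay as the last step left them, time stands still between calls to the robot, and variables do not carry over. Pictures are saved under pics/ and viewed, about 8 in all and at most 12, crops included, and the job is handed in when it is done.

```bash
mkdir -p pics
cat > h.py <<'E'
import numpy as np, cv2
from workcell import env
def snap(n,f):
    im=env.grab_frame(n); cv2.imwrite('pics/'+f,im[:,:,::-1]); return im
def ray(c,u,v):
    R=np.array(c['R']);t=np.array(c['t']);d=R.T@np.array([(u-c['cx'])/c['fx'],(v-c['cy'])/c['fy'],1]);return -R.T@t,d
def onz(c,u,v,z):
    o,d=ray(c,u,v);return o+d*(z-o[2])/d[2]
def proj(c,X):
    p=np.array(c['R'])@np.array(X,float)+np.array(c['t']);return np.array([c['fx']*p[0]/p[2]+c['cx'],c['fy']*p[1]/p[2]+c['cy']])
E
python3 - <<'E'
from h import *
for n in('scene','side'):
    snap(n,n+'0.png');c=env.get_calibration(n);print(n,-np.array(c['R']).T@np.array(c['t']),c['fx'],np.array(c['R'])[2])
s=env.state();print(s['time_s'],s['ee_pos'],s['ee_rot'],s['force'])
E
```

```text
scene [131.70223348 412.90567228 737.99689514] 622.8398709477062 [ 0.4819243  -0.50193745 -0.71819758]
side [192.10028178 547.61007046 665.09156128] 437.13912889422664 [ 0.39458645 -0.66404105 -0.63509922]
0.1 [ 217.81211602 -531.6858033   213.20250342] [-1.79911755e+02 -1.44192139e-03  2.22770697e+01] [-0.17200397  0.00387986 -0.24824385]
```

View pics/scene0.png

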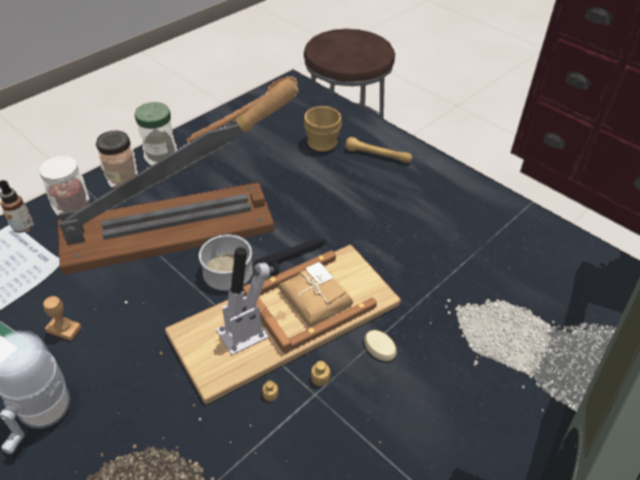

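View pics/side0.png

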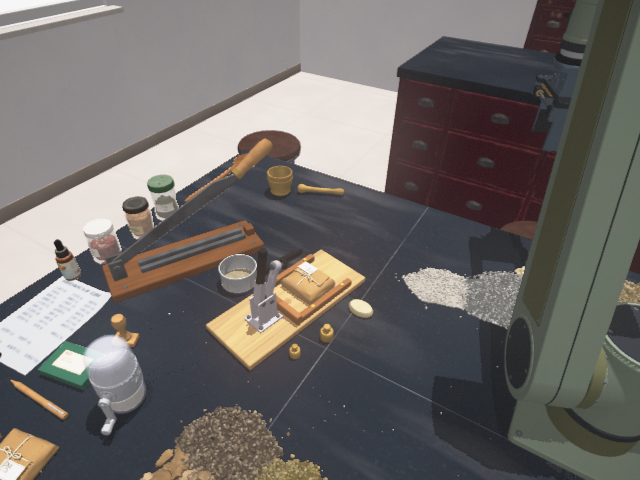

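The jig shows in both views: scene around (285,320), side around (287,305). The packet is in the channel, the clamp is open with the black handle upright, and the weights and stone are on the near side. I'll enlarge the scene crop.

Run:
```python
import cv2
im=cv2.imread('pics/scene0.png');cv2.imwrite('pics/c1.png',cv2.resize(im[220:410,155:415],None,fx=3,fy=3,interpolation=cv2.INTER_CUBIC))
```

```text
(no output)
```

View pics/c1.png

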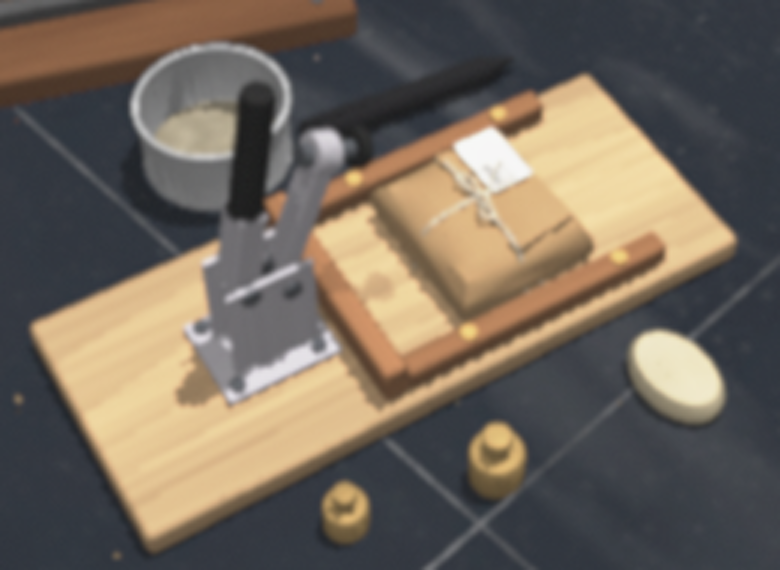

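The crop shows the plate's top corners at about (32,327), (150,537), (737,240) and (588,75). The handle tip is at (257,90), and the packet's top corners are visible at about (375,198), (465,300), (592,240) and (500,130). Next I'll fit the jig pose.

Run:
```python
from h import *
from scipy.optimize import least_squares
c=env.get_calibration('scene')
P=lambda u,v:(155+u/3,220+v/3)
px=[P(32,327),P(150,537),P(737,240),P(588,75)]
w=np.array([onz(c,*p,15)[:2] for p in px]);print(w.round(1));print([np.linalg.norm(w[i]-w[(i+1)%4]).round(1) for i in range(4)])
def R(a):return np.array([[np.cos(a),-np.sin(a)],[np.sin(a),np.cos(a)]])
# which side is +y: z up, +x toward clamp
for s in(1,-1):
    L=np.array([[170,s*67],[170,-s*67],[-150,-s*67],[-150,s*67]])
    best=min((least_squares(lambda q:(L@R(q[2]).T+q[:2]-w).ravel(),[*w.mean(0),a]) for a in np.arange(-3,3.2,1)),key=lambda r:r.cost)
    print(s,best.x,np.degrees(best.x[2]),best.cost,best.fun.round(1))
    if best.cost<500:
        q=best.x; np.save('jig.npy',q)
        toj=lambda X:R(q[2]).T@(np.array(X)[:2]-q[:2])
        print('tip',toj(onz(c,*P(257,90),181)))
        for p in[(375,198),(465,300),(592,240)]:
            print('pk',toj(onz(c,*P(*p),15+27)).round(1),toj(onz(c,*P(*p),15+22)).round(1))
        for n,p,z in[('wa',(497,440),30),('wb',(345,495),25),('stone',(677,375),10),('tin',(212,100),43),('mk',(505,63),15)]:
            print(n,toj(onz(c,*P(*p),z)).round(1),onz(c,*P(*p),z).round(0))
        for n in('scene','side'):
            cc=env.get_calibration(n)
            print(n,[proj(cc,[*(R(q[2])@np.array(l[:2])+q[:2]),l[2]]).round(0).tolist() for l in[(170,67,15),(170,-67,15),(-150,-67,15),(-150,67,15),(69,0,181)]])
```

```text
[[ 645.2  184.3]
 [ 518.4  213.6]
 [ 445.   -94.4]
 [ 573.3 -124.8]]
[np.float64(130.1), np.float64(316.6), np.float64(131.8), np.float64(317.3)]
1 [543.19233857  34.9288354    1.33943211] 76.74380675842795 35113.31281126247 [-128.2   31.4  129.   -28.5  129.   -32.  -129.8   29.1]
-1 [543.19744725  34.92763328   1.33995693] 76.77387681289453 9.616374190462455 [ 2.1  0.8 -1.5  2.2 -1.4 -1.3  0.8 -1.6]
tip [69.07351873 -1.78056603]
pk [  1.9 -30.2] [ -0.  -33.9]
pk [-3.3 44.6] [-5.3 41.5]
pk [-73.4  45.8] [-75.9  42.6]
wa [ 19.9 109.7] [441.  79.  30.]
wb [89.2 96.2] [470. 144.  25.]
stone [-78.1 112.9] [415. -15.  10.]
tin [  41.  -128.4] [678.  45.  43.]
mk [-115.2  -96.4] [611. -99.  15.]
scene [[204.0, 401.0], [164.0, 328.0], [351.0, 244.0], [402.0, 300.0], [241.0, 251.0]]
side [[249.0, 367.0], [205.0, 324.0], [321.0, 248.0], [366.0, 277.0], [263.0, 250.0]]
```

Scene and side views agree: jig origin is at about (543, 35) with yaw 76.8°, and the reprojected tip is within 1–2 mm of where it should be. The packet centre is at jig x ≈ -39. I'll push with the half-open fingers side by side across the channel, so the tool yaw should be 76.8°.

```bash
python3 -m jog '[{"dx":0.027,"dy":0.041,"wz":0.095,"grip":0.0},{"dx":0.027,"dy":0.041,"wz":0.095,"grip":0.0},{"dx":0.027,"dy":0.041,"wz":0.095,"grip":0.0},{"dx":0.027,"dy":0.041,"wz":0.095,"grip":0.0},{"dx":0.027,"dy":0.041,"wz":0.095,"grip":0.0},{"dx":0.027,"dy":0.041,"wz":0.095,"grip":0.0},{"dx":0.027,"dy":0.041,"wz":0.095,"grip":0.0},{"dx":0.027,"dy":0.041,"wz":0.095,"grip":0.0},{"dx":0.027,"dy":0.041,"wz":0.095,"grip":0.0},{"dx":0.027,"dy":0.041,"wz":0.095,"grip":0.0}]' 20
```

```text
invalid input
```

```bash
python3 -m jog '[{"dx":0.027,"dy":0.041,"dz":0,"wx":0,"wy":0,"wz":0.095,"grip":0.0}]' 20;  python3 -m jog --help | head -20
```

```text
time_s: 0.2
ee_pos: [243.5, -494.1, 213.0]
ee_rot: [179.9, 0.1, 27.6]
force: [1.4, 1.6, -0.2]
gripper_width: 85.7invalid input: not JSON, or not a number
```

All keys are required in each row.

```bash
python3 -m jog '[{"dx":0.027,"dy":0.041,"dz":0,"wx":0,"wy":0,"wz":0.095,"grip":0.0},{"dx":0.027,"dy":0.041,"dz":0,"wx":0,"wy":0,"wz":0.095,"grip":0.0},{"dx":0.027,"dy":0.041,"dz":0,"wx":0,"wy":0,"wz":0.095,"grip":0.0},{"dx":0.027,"dy":0.041,"dz":0,"wx":0,"wy":0,"wz":0.095,"grip":0.0},{"dx":0.027,"dy":0.041,"dz":0,"wx":0,"wy":0,"wz":0.095,"grip":0.0},{"dx":0.027,"dy":0.041,"dz":0,"wx":0,"wy":0,"wz":0.095,"grip":0.0},{"dx":0.027,"dy":0.041,"dz":0,"wx":0,"wy":0,"wz":0.095,"grip":0.0},{"dx":0.027,"dy":0.041,"dz":0,"wx":0,"wy":0,"wz":0.095,"grip":0.0},{"dx":0.027,"dy":0.041,"dz":0,"wx":0,"wy":0,"wz":0.095,"grip":0.0},{"dx":0,"dy":0,"dz":0,"wx":0,"wy":0,"wz":0,"grip":0.0}]' 20
```

```text
time_s: 1.2
ee_pos: [490.4, -117.6, 213.6]
ee_rot: [180.0, -0.1, 77.1]
force: [-0.3, -1.1, -0.1]
gripper_width: 45.7
```

```bash
python3 -m jog '[{"dx":0.024,"dy":0.031,"dz":0,"wx":0,"wy":0,"wz":-0.005,"grip":0.0},{"dx":0,"dy":0,"dz":-0.04,"wx":0,"wy":0,"wz":0,"grip":0.0},{"dx":0,"dy":0,"dz":-0.04,"wx":0,"wy":0,"wz":0,"grip":0.0},{"dx":0,"dy":0,"dz":-0.04,"wx":0,"wy":0,"wz":0,"grip":0.0},{"dx":0,"dy":0,"dz":0,"wx":0,"wy":0,"wz":0,"grip":0.0},{"dx":0,"dy":0,"dz":0,"wx":0,"wy":0,"wz":0,"grip":0.0}]' 20
python3 - <<'E'
from h import *
a=snap('wrist','w1.png');b=snap('scene','s1.png');c=env.get_calibration('wrist')
import numpy as np
q=np.load('jig.npy');Rr=np.array([[np.cos(q[2]),-np.sin(q[2])],[np.sin(q[2]),np.cos(q[2])]])
for l in[(-110,48,29),(-110,-48,29),(35,48,29),(-150,67,15),(-77,0,15)]:print(l,proj(c,[*(Rr@np.array(l[:2])+q[:2]),l[2]]).round())
s=env.state();print(s['ee_pos'],Rr.T@(np.array(s['ee_pos'][:2])-q[:2]))
cv2.imwrite('pics/v1.png',np.hstack([cv2.resize(a,(400,300)),cv2.resize(b[200:440,150:470],(400,300))])[:,:,::-1])
E
```

```text
time_s: 1.8
ee_pos: [511.9, -91.7, 94.2]
ee_rot: [-180.0, 0.0, 76.4]
force: [-0.1, 0.0, 1.3]
gripper_width: 45.7
(-110, 48, 29) [242. 220.]
(-110, -48, 29) [395. 219.]
(35, 48, 29) [225. -49.]
(-150, 67, 15) [222. 272.]
(-77, 0, 15) [318. 164.]
[513.52102975 -91.8273553   96.07859668] [-1.30182581e+02 -1.11632821e-01]
```

View pics/v1.png

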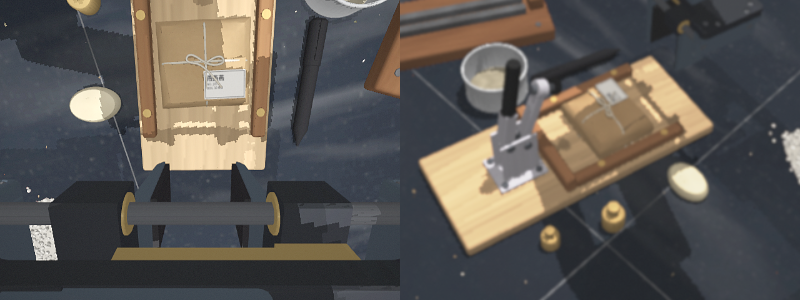

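The wrist view shows the packet at about (205,65), nearly square in the channel. The fingers are centred to within 3 mm, with the plate a few px to the right of prediction, so I'll shift slightly to jig -y. Then I'll descend behind the packet and push slowly.

```bash
python3 -m jog '[{"dx":0.002,"dy":0,"dz":-0.025,"wx":0,"wy":0,"wz":0.007,"grip":0.0},{"dx":0,"dy":0,"dz":-0.025,"wx":0,"wy":0,"wz":0,"grip":0.0},{"dx":0,"dy":0,"dz":-0.016,"wx":0,"wy":0,"wz":0,"grip":0.0},{"dx":0,"dy":0,"dz":-0.006,"wx":0,"wy":0,"wz":0,"grip":0.0},{"dx":0,"dy":0,"dz":0,"wx":0,"wy":0,"wz":0,"grip":0.0},{"dx":0,"dy":0,"dz":0,"wx":0,"wy":0,"wz":0,"grip":0.0},{"dx":0,"dy":0,"dz":0,"wx":0,"wy":0,"wz":0,"grip":0.0}]'
python3 -m jog '[{"dx":0.002,"dy":0.01,"dz":0,"wx":0,"wy":0,"wz":0,"grip":0.0},{"dx":0.002,"dy":0.01,"dz":0,"wx":0,"wy":0,"wz":0,"grip":0.0},{"dx":0.003,"dy":0.01,"dz":0,"wx":0,"wy":0,"wz":0,"grip":0.0},{"dx":0.001,"dy":0.005,"dz":0,"wx":0,"wy":0,"wz":0,"grip":0.0},{"dx":0.001,"dy":0.005,"dz":0,"wx":0,"wy":0,"wz":0,"grip":0.0},{"dx":0.001,"dy":0.005,"dz":0,"wx":0,"wy":0,"wz":0,"grip":0.0},{"dx":0.001,"dy":0.005,"dz":0,"wx":0,"wy":0,"wz":0,"grip":0.0}]'
python3 - <<'E'
from h import *
q=np.load('jig.npy');Rr=np.array([[np.cos(q[2]),-np.sin(q[2])],[np.sin(q[2]),np.cos(q[2])]])
s=env.state();print(s['ee_pos'],Rr.T@(np.array(s['ee_pos'][:2])-q[:2]),s['force'])
E
```

```text
time_s: 2.6
ee_pos: [515.1, -91.3, 23.4]
ee_rot: [179.8, -0.0, 76.8]
force: [0.0, 0.8, -0.8]
gripper_width: 45.6
time_s: 3.3
ee_pos: [525.1, -40.9, 22.0]
ee_rot: [180.0, 0.0, 76.8]
force: [-0.7, -2.6, 2.1]
gripper_width: 45.8
[525.1103939  -40.92922317  22.04979459] [-77.98295229   0.25163921] [-0.73158432 -2.61518125  2.09275045]
```

```bash
python3 -m jog '[{"dx":0.001,"dy":0.004,"dz":0,"wx":0,"wy":0,"wz":0,"grip":0.0},{"dx":0.001,"dy":0.004,"dz":0,"wx":0,"wy":0,"wz":0,"grip":0.0},{"dx":0.001,"dy":0.004,"dz":0,"wx":0,"wy":0,"wz":0,"grip":0.0},{"dx":0.001,"dy":0.003,"dz":0,"wx":0,"wy":0,"wz":0,"grip":0.0},{"dx":0,"dy":0,"dz":0,"wx":0,"wy":0,"wz":0,"grip":0.0}]'
python3 -m jog '[{"dx":0,"dy":0.002,"dz":0,"wx":0,"wy":0,"wz":0,"grip":0.0},{"dx":0,"dy":0,"dz":0,"wx":0,"wy":0,"wz":0,"grip":0.0}]'
python3 -m jog '[{"dx":0.001,"dy":0.002,"dz":0,"wx":0,"wy":0,"wz":0,"grip":0.0},{"dx":0,"dy":0,"dz":0,"wx":0,"wy":0,"wz":0,"grip":0.0}]'
```

```text
time_s: 3.8
ee_pos: [529.1, -25.5, 21.9]
ee_rot: [180.0, -0.0, 76.8]
force: [-0.6, -0.5, 0.1]
gripper_width: 45.5
time_s: 4.0
ee_pos: [529.0, -23.8, 21.8]
ee_rot: [180.0, -0.0, 76.8]
force: [0.2, 0.0, 1.4]
gripper_width: 45.9
time_s: 4.2
ee_pos: [529.3, -22.5, 21.9]
ee_rot: [-179.9, 0.1, 76.9]
force: [-1.7, -4.8, 1.8]
gripper_width: 45.5
```

```bash
for i in 1; do python3 -m jog '[{"dx":0,"dy":0.001,"dz":0,"wx":0,"wy":0,"wz":0,"grip":0.0},{"dx":0,"dy":0,"dz":0,"wx":0,"wy":0,"wz":0,"grip":0.0}]'; done
python3 -m jog '[{"dx":0,"dy":0.001,"dz":0,"wx":0,"wy":0,"wz":0,"grip":0.0},{"dx":0,"dy":0,"dz":0,"wx":0,"wy":0,"wz":0,"grip":0.0}]'
python3 - <<'E'
from h import *
b=snap('scene','s2.png');w=snap('wrist','w2.png')
cv2.imwrite('pics/v2.png',np.hstack([cv2.resize(w[:300],(400,300)),cv2.resize(b[235:355,235:395],(400,300),interpolation=cv2.INTER_CUBIC)])[:,:,::-1])
E
```

```text
time_s: 4.4
ee_pos: [529.3, -22.4, 21.9]
ee_rot: [-180.0, 0.1, 76.9]
force: [-2.0, -6.7, 1.3]
gripper_width: 45.7
time_s: 4.6
ee_pos: [529.3, -22.2, 21.9]
ee_rot: [-180.0, 0.2, 76.9]
force: [-2.2, -11.3, 1.6]
gripper_width: 45.4
```

View pics/v2.png

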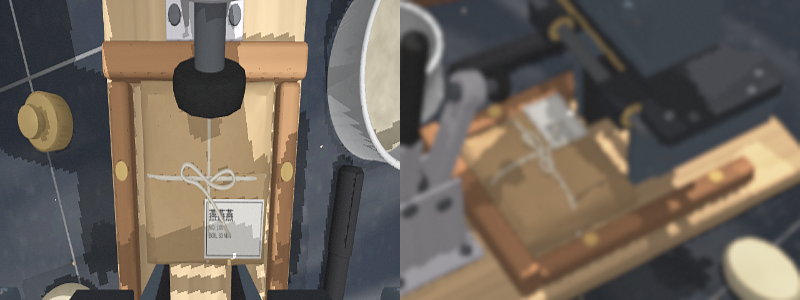

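The packet's front edge is flat against the stop, the sides are parallel to the rails, and the push force rose to 11 N without movement, so it is home. I'll back off and rise, then check how close the paper cutter is to the handle-push path.

```bash
python3 -m jog '[{"dx":-0.002,"dy":-0.01,"dz":0,"wx":0,"wy":0,"wz":0,"grip":0.0},{"dx":-0.004,"dy":-0.017,"dz":0,"wx":0,"wy":0,"wz":0,"grip":0.0},{"dx":-0.004,"dy":-0.017,"dz":0.01,"wx":0,"wy":0,"wz":0,"grip":0.0},{"dx":0,"dy":0,"dz":0.045,"wx":0,"wy":0,"wz":0,"grip":0.5},{"dx":0,"dy":0,"dz":0.045,"wx":0,"wy":0,"wz":0,"grip":1},{"dx":0,"dy":0,"dz":0.045,"wx":0,"wy":0,"wz":0,"grip":1},{"dx":0,"dy":0,"dz":0.035,"wx":0,"wy":0,"wz":0,"grip":1},{"dx":0,"dy":0,"dz":0,"wx":0,"wy":0,"wz":0,"grip":1},{"dx":0,"dy":0,"dz":0,"wx":0,"wy":0,"wz":0,"grip":1}]'
python3 - <<'E'
from h import *
q=np.load('jig.npy');Rr=np.array([[np.cos(q[2]),-np.sin(q[2])],[np.sin(q[2]),np.cos(q[2])]])
a,b=env.get_calibration('scene'),env.get_calibration('side')
def tri(p,r):
    o1,d1=ray(a,*p);o2,d2=ray(b,*r);k=np.linalg.lstsq(np.stack([d1,-d2],1),o2-o1,rcond=None)[0]
    X=(o1+k[0]*d1+o2+k[1]*d2)/2;return X.round(),(Rr.T@(X[:2]-q[:2])).round(),np.linalg.norm(o1+k[0]*d1-o2-k[1]*d2).round(1)
print('cutter knob',tri((285,92),(262,150)));print('blade pivot',tri((75,228),(118,268)))
print('base',onz(a,65,268,0),onz(a,272,228,0))
print('handle tip',tri((240.5,250),(263,250)))
s=env.state();print(s['ee_pos'],Rr.T@(np.array(s['ee_pos'][:2])-q[:2]))
for x,z in((22,200),(22,157),(94,157),(124,150),(140,140)):print(x,z,Rr@np.array([x,-2])+q[:2])
E
```

```text
time_s: 5.6
ee_pos: [520.1, -63.9, 202.3]
ee_rot: [179.9, -0.1, 76.8]
force: [-0.1, 0.6, 0.2]
gripper_width: 1.4
cutter knob (array([ 740., -142.,  213.]), array([-128., -232.]), np.float64(2.5))
blade pivot (array([895., 177.,  34.]), array([ 218., -310.]), np.float64(0.5))
base [ 8.62685878e+02  2.22619621e+02 -1.13686838e-13] [702.274252   -69.88217156   0.        ]
handle tip (array([559., 103., 182.]), array([70.,  0.]), np.float64(2.0))
[520.12006908 -63.85033968 202.33613932] [-101.43783909   -0.13463669]
22 200 [550.17788082  55.88648695]
22 157 [550.17788082  55.88648695]
94 157 [566.65110178 125.97666452]
124 150 [573.51494385 155.18090517]
140 140 [577.17565963 170.75650018]
```

The cutter is over 140 mm clear of the body. The handle tip triangulates to jig (70, 0, 182), as specified. Now I'll move to a point behind the handle, above the bar.

```bash
python3 -m jog '[{"dx":0.007,"dy":0.03,"dz":0,"wx":0,"wy":0,"wz":0,"grip":1},{"dx":0.007,"dy":0.03,"dz":0,"wx":0,"wy":0,"wz":0,"grip":1},{"dx":0.007,"dy":0.03,"dz":0,"wx":0,"wy":0,"wz":0,"grip":1},{"dx":0.008,"dy":0.029,"dz":0,"wx":0,"wy":0,"wz":0,"grip":1},{"dx":0,"dy":0,"dz":-0.015,"wx":0,"wy":0,"wz":0,"grip":1},{"dx":0,"dy":0,"dz":-0.015,"wx":0,"wy":0,"wz":0,"grip":1},{"dx":0,"dy":0,"dz":-0.014,"wx":0,"wy":0,"wz":0,"grip":1},{"dx":0,"dy":0,"dz":0,"wx":0,"wy":0,"wz":0,"grip":1},{"dx":0,"dy":0,"dz":0,"wx":0,"wy":0,"wz":0,"grip":1}]'
python3 - <<'E'
from h import *
b=snap('scene','s3.png');w=snap('side','w3.png')
cv2.imwrite('pics/v3.png',np.hstack([cv2.resize(w[200:380,190:390],(400,360),interpolation=cv2.INTER_CUBIC),cv2.resize(b[220:400,160:360],(400,360),interpolation=cv2.INTER_CUBIC)])[:,:,::-1])
E
```

```text
time_s: 6.5
ee_pos: [548.3, 54.9, 156.7]
ee_rot: [-179.8, 0.0, 76.8]
force: [0.3, 0.6, 0.8]
gripper_width: 0.6
```

View pics/v3.png

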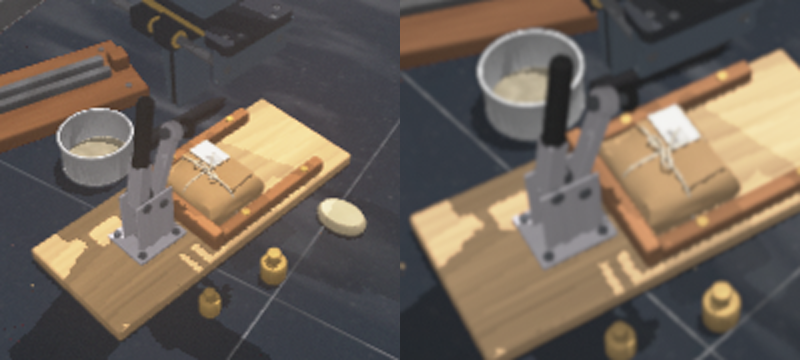

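The shut fingers hang just behind the handle tip and above the bar, and the packet is still against the stop. I'll push the handle over.

```bash
python3 -m jog '[{"dx":0.002,"dy":0.008,"dz":0,"wx":0,"wy":0,"wz":0,"grip":1},{"dx":0.002,"dy":0.008,"dz":0,"wx":0,"wy":0,"wz":0,"grip":1},{"dx":0.002,"dy":0.008,"dz":0,"wx":0,"wy":0,"wz":0,"grip":1},{"dx":0.001,"dy":0.006,"dz":0,"wx":0,"wy":0,"wz":0,"grip":1},{"dx":0.002,"dy":0.006,"dz":0,"wx":0,"wy":0,"wz":0,"grip":1},{"dx":0.001,"dy":0.006,"dz":0,"wx":0,"wy":0,"wz":0,"grip":1}]'
python3 -m jog '[{"dx":0.002,"dy":0.008,"dz":0,"wx":0,"wy":0,"wz":0,"grip":1},{"dx":0.001,"dy":0.007,"dz":0,"wx":0,"wy":0,"wz":0,"grip":1},{"dx":0.002,"dy":0.007,"dz":0,"wx":0,"wy":0,"wz":0,"grip":1},{"dx":0.002,"dy":0.007,"dz":0,"wx":0,"wy":0,"wz":0,"grip":1}]'
```

```text
time_s: 7.2
ee_pos: [559.5, 97.0, 158.4]
ee_rot: [179.9, 0.0, 76.8]
force: [0.8, -4.4, 3.1]
gripper_width: 0.3
time_s: 7.6
ee_pos: [565.6, 126.6, 157.2]
ee_rot: [-179.9, 0.0, 76.8]
force: [-0.1, -2.1, -2.3]
gripper_width: 0.5
```

```bash
python3 -m jog '[{"dx":0.002,"dy":0.008,"dz":-0.002,"wx":0,"wy":0,"wz":0,"grip":1},{"dx":0.002,"dy":0.008,"dz":-0.002,"wx":0,"wy":0,"wz":0,"grip":1},{"dx":0.002,"dy":0.007,"dz":-0.003,"wx":0,"wy":0,"wz":0,"grip":1},{"dx":0.001,"dy":0.006,"dz":-0.003,"wx":0,"wy":0,"wz":0,"grip":1},{"dx":0.002,"dy":0.007,"dz":-0.004,"wx":0,"wy":0,"wz":0,"grip":1},{"dx":0.001,"dy":0.007,"dz":-0.004,"wx":0,"wy":0,"wz":0,"grip":1},{"dx":0,"dy":0,"dz":0,"wx":0,"wy":0,"wz":0,"grip":1},{"dx":0,"dy":0,"dz":0,"wx":0,"wy":0,"wz":0,"grip":1}]'
python3 - <<'E'
from h import *
b=snap('scene','s4.png');w=snap('side','w4.png')
cv2.imwrite('pics/v4.png',np.hstack([cv2.resize(w[200:380,190:390],(400,360),interpolation=cv2.INTER_CUBIC),cv2.resize(b[220:400,160:360],(400,360),interpolation=cv2.INTER_CUBIC)])[:,:,::-1])
E
```

```text
time_s: 8.4
ee_pos: [575.9, 169.0, 139.8]
ee_rot: [-180.0, 0.0, 76.8]
force: [-0.3, 1.0, 0.2]
gripper_width: 0.8
```

View pics/v4.png

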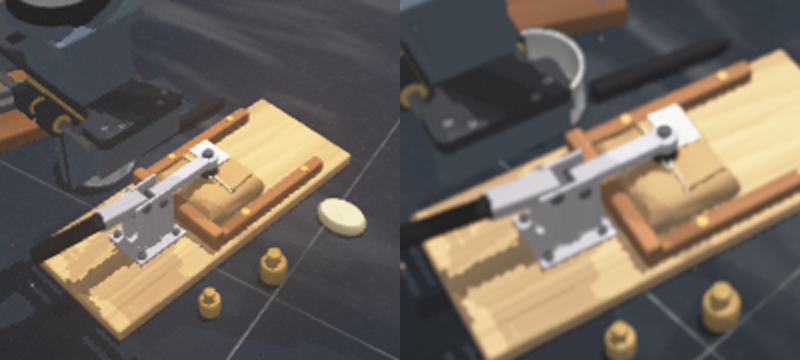

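The handle has snapped over and lies level, and the bar is down with its pad on the packet, which is still against the stop. The bystanders haven't moved. I'll raise the tool clear and make a final check.

```bash
python3 -m jog '[{"dx":0,"dy":0,"dz":0.02,"wx":0,"wy":0,"wz":0,"grip":1},{"dx":0,"dy":0,"dz":0.03,"wx":0,"wy":0,"wz":0,"grip":1},{"dx":0,"dy":0,"dz":0.03,"wx":0,"wy":0,"wz":0,"grip":1},{"dx":0,"dy":0,"dz":0.03,"wx":0,"wy":0,"wz":0,"grip":1},{"dx":0,"dy":0,"dz":0,"wx":0,"wy":0,"wz":0,"grip":1},{"dx":0,"dy":0,"dz":0,"wx":0,"wy":0,"wz":0,"grip":1},{"dx":0,"dy":0,"dz":0,"wx":0,"wy":0,"wz":0,"grip":1},{"dx":0,"dy":0,"dz":0,"wx":0,"wy":0,"wz":0,"grip":1}]'
python3 - <<'E'
from h import *
b=snap('scene','s5.png');w=snap('side','w5.png')
cv2.imwrite('pics/v5.png',np.hstack([cv2.resize(w[200:380,190:390],(400,360),interpolation=cv2.INTER_CUBIC),cv2.resize(b[220:400,190:390],(400,360),interpolation=cv2.INTER_CUBIC)])[:,:,::-1])
E
```

```text
time_s: 9.3
ee_pos: [575.3, 168.6, 248.5]
ee_rot: [-179.9, 0.1, 76.8]
force: [-0.9, -0.4, -0.2]
gripper_width: 0.4
```

View pics/v5.png

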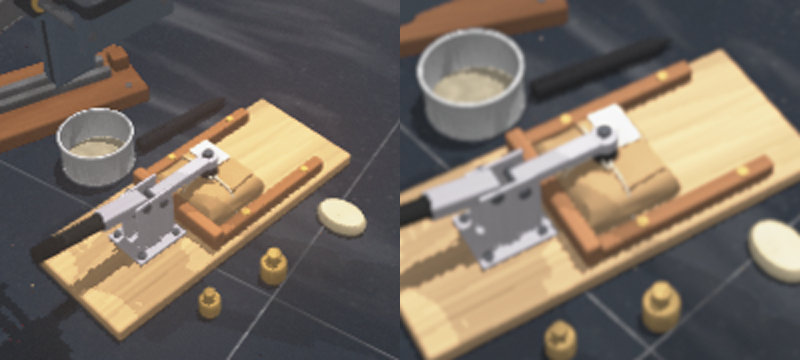

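The clamp is closed with its pad on the packet, the packet is square against the stop, and the robot is clear of everything. I'm handing the job in.

```bash
python3 -c "
from workcell import env
print(env.job_done())"
```

```text
the job is handed in; nothing more can be done
None
```

The packet is home against the stop and the clamp is closed on it. I handed the job in at about 9.4 s, and no verdict was reported.

- **Packet:** I pushed it along the channel with the half-open fingertips. It stopped moving while the push force rose to about 11 N, and the wrist picture showed its front edge flat against the stop and its sides parallel to the rails.
- **Clamp:** With the fingers shut, I pushed the handle over, using about 5 N at first, until it snapped closed. The last pictures show the handle level and the bar down with its pad on the packet.
- **Surroundings:** The weights, stone, tin and marker look unmoved in the pictures. At the end the tool was about 250 mm above the worktop, with under 1 N on the wrist.

**Limits of these checks:** I couldn't measure the pad's force or the handle angle directly, so those two rest on the pictures alone. One measurement disagreed slightly: the wrist camera put the jig 3 to 5 mm further to the side than the scene camera did. I allowed 2 mm for that, and it stayed within the finger clearance.

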